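Pin the filler's lift-arm hub to its stub shaft and lock the linchpin

TASK

The bottle filler's lift-arm hub has crept out on its stub shaft: stand the yellow-headed linchpin from the grey rack in the hub's hole, red ring facing away from the pillar, press lightly and draw the hub back towards the pillar until the pin finds the shaft's hidden hole, then ease it down until its head sits on the hub, without ramming it. Then swing the sprung ring down past the hub's free end and over the pin's lower tip until it snaps behind it, and let go. Leave everything else on the bench where it is.

Things in the scene. Friction and masses are not known exactly. Their poses are not given: they have to be found in the camera images.
- linchpin: Linchpin standing upright in the rack. Origin: centre of the underside of its head (the shoulder); z up along the pin, x the way its open ring points. Head: yellow block 14 (x) x 16 (y) x 30 mm high, can be gripped across either pair of faces. Steel shank 10 mm in diameter, 52 mm long below the head, its blunt end rounded over the last 3 mm (3 mm radius). About 150 g in all.
- pin_tip (a point): Lower end of the shank, on the pin's axis, 52 mm below the shoulder.
- ring_hinge (a point): Middle of the ring's hinge, in the head on the pin's axis, 8 mm above the shoulder. The hinge axis is the pin's y; the ring's wires leave the head there to both sides, below the place to grip. Red ring: 5 mm wire, 73 mm wide, its two side limbs 34 mm either side of the pin's axis (straight from 14 to 48 mm from the hinge axis), joined by the far bow.
- ring (a joint): Ring angle about the hinge (rad). 0: open on its stop, the ring leaning 0.61 rad below level on the pin's +x side. Grows as it swings down to the tip; 0.96: in line with the pin; snapped over, resting behind the tip: about 1.0 to 1.05; stop at 1.22. A light spring (under 0.04 N m) swings it back to 0 unless snapped over.
- ring_end (a point): Middle of the ring's far bow, 60.5 mm from the hinge axis; it is sprung and gives outward up to 6 mm (5 N, then 1 N/mm); it stretches 2 mm to pass the tip, for a push of 3 to 15 N on the side limbs (a finger rubbing on the bow hinders the stretch). E.g. fingers 55 mm apart astride the hub push both limbs, their tips' inner lower edges following an arc 44 mm round the hinge, towards the pillar.
- bracket: Bracket fixed to the bench. Origin: on the bench under the shaft; z up, x out along the shaft to its free end. Blue pillar 60 x 60 x 118 mm centred at x = -85 mm. The steel stub shaft (24 mm wide, 12 mm high, top 107 mm above the bench) is hidden in the hub, and so is its vertical 12 mm cross hole, 95 to 107 mm above the bench, somewhere between x = -6 and 6 mm (y = 0): no reading shows it.
- hub_mouth (a point): Centre of the mouth of the hub's 13 mm through hole, 115 mm above the bench; moves with the hub. The hub has crept out: this hole starts 2.5 to 15.5 mm farther out (bracket's +x) than the shaft's. A pin put in it lands on solid shaft 8 mm down; pressed lightly and moved towards the pillar it carries the hub along (2.5 N of friction) until it drops into the shaft's hole.
- hub_arm (a point): Centre of the white roller (32 mm) at the end of the lift arm, a 10 mm flat bar that sticks out of the hub to the bracket's +y, 34 mm behind the hub's hole. The hub is an aluminium square tube round the shaft, closed in front: 34 mm wide, 28 mm high, walls 6 mm above and below, its front face 28 mm beyond its hole along the bracket's x. Pin seated: shoulder on its top, tip 24 mm below it.
- rack: Grey rack fixed on the bench: 40 x 40 x 60 mm block (on a thin foot) with the 13 mm hole, 57 mm deep, that holds the linchpin; origin under the hole at bench height. The pin's shoulder rests on its top.
- bottle_a: Full yellow bottle, 68 mm across, 230 mm high, origin under its foot; leave alone.
- bottle_b: Full yellow bottle, 68 mm across, 230 mm high, origin under its foot; leave alone.
- jar: Green jar 72 mm across, 90 mm high, origin under its foot; leave alone.
- cap_tub: Blue open tub 72 mm across, 50 mm high, origin under its foot; leave alone.
- bowl: Steel bowl 150 mm across, 60 mm high, origin under its foot; leave alone.
- wrench: Steel wrench 180 mm long lying flat, origin under its middle; leave alone.
- plain_pin: Plain steel pin without ring, 78 mm long, 12 mm thick, lying flat, origin under its middle; not the one to use, leave alone.
Mind the look-alikes: they are no part of the job. What is shaped like the bracket but pink is not meant.

How it is judged:
By the outcome, as a careful person would: the job done as asked, in the order asked, and still so for the second after the job is handed in, with the robot touching nothing.
It also fails if it takes over 72 s, if anything falls off the work surface, if the arm or the gripper's body presses on something with over 40 N, if the wrist force passes 120 N, or if a joint passes its speed limit or range.

ROBOT

A 6-joint arm with a two-finger parallel gripper is mounted at the origin on the work surface. World frame = base frame: x ahead of the robot, y to its left, z up, the work surface at z = 0. Lengths are in mm, angles in degrees, forces in N, time in s.
With the tool pointing down it reaches from about 350 to 850 mm from the base axis. Payload 8.1 kg.
Tool frame: the origin (TCP) lies midway between the tips of the shut fingers; the grasp point (between the pads) lies 19 mm behind it; z points along the fingers, y is the line along which they close (so a half turn about z gives the same grasp; the last joint's range is limited). The gripper opens to 85 mm and grips with 20 to 120 N. Pads are 22 mm wide; open, the fingers measure 114 mm over their backs; the gripper's body (76 mm by 85 mm) begins 54 mm behind the grasp point. The pads swing forward as they close: fully open they stand 13 mm farther back than shut.
Start: joints at [-68.606, 7.471, 85.268, -0, 87.261, -4.893], TCP at [265.743, -537.946, 231.292] pointing down, gripper open.
Joint ranges: [-169.43, 169.43], [-51.17, 129.36], [1.28, 143.12], [-76.62, 256.62], [0, 156.53], [-152.29, 152.29]. Speed limits (degrees/s): [136.94, 136.94, 159.86, 180, 180, 180].

INTERFACE

Orientations are given as [roll, pitch, yaw] about the fixed x, y, z axes, in that order (R = Rz(yaw) Ry(pitch) Rx(roll)).
In Python, from bench import sense, snapshot, camera_params, hand_in, masks_of, pinpoint gives the robot as it stands.
- The arm moves only by the tool step_arm, never from a script. Its argument "targets" is a list of rows, each an object with "angular": the turn, a rotation vector about the tool's x, y, z scaled (see below), a list of three; "dp": the shift along the tool's x, y, z scaled (see below), a list of three; "fingers": the closure, from 0 (fully open) to 1 (shut). A call has exactly 8 rows; each row is the pose to reach, as a shift and turn from the pose commanded when the call began, along the tool's axes at that moment, turning the shorter way round; what a row does not reach only later rows make up. The controller multiplies each number of a shift by 0.2 m and each number of a turn by 180 degrees. A row lasts 1/8 s, in which the tool goes at most 62.5 mm and 10.7 degrees, less where a joint would pass 70% of its speed; a pose out of reach is approached as far as the arm can. A call with a number of a shift or a turn outside -1 to 1 is refused whole. A call with a gripper value outside its range is refused whole. The fingers move at their own pace and stop on an object; "newtons" is the grip in N (left out, the last holds). Time passes only in rows, so rows that repeat a pose let the fingers close, or fill a call up. It gives the time, the measured TCP pose, the force, the opening and the grip force at its end, in the units of the state.
- sense(): the state, without advancing time (a new reading comes with each control period).
- snapshot(name): name is "scene" or "top" or "wrist"; returns the picture (400x640x3 uint8, blue, green, red); there is no depth.
- camera_params(name): a dict with "vfov" (degrees; the focal length in pixels is half the picture's height over the tangent of half this angle, whatever the lens; pixels are square), "cx", "cy" (the principal point, pixels), "R" (3x3) and "t" (3): a world point X has camera coordinates R X + t. Camera axes: x right, y down, z forward; pixel columns grow to the right and rows downward; lengths in mm; the calibration is good to about 2 mm. A picture is of the moment at which its call begins: read the wrist's pose just before it. camera_params takes no time and is no camera call; for the wrist camera it gives the pose at the moment of the call.
- hand_in(): hands the job in; it is judged then, once.
Trained networks look in the newest picture that a camera, given by its name, has taken for a name from the list of things; names that differ only in an ending like _2 or _b are one class to them, and where a whole thing is asked for, a point or a joint stands for the part that bears it (a point fixed in the world has none). Each returns a list of dicts, best first, with "conf" (0 to 1); they miss things now and then, are a little off and sometimes report something else, mostly with a low value. They report only what shows in the picture. A call takes as long as a camera call. They do not tell look-alikes from the thing itself.
- masks_of(camera, label): "pixels" (400x640 bool, what is visible of it) and "at" ([column, row] in pixels, amid what is visible of it).
- pinpoint(camera, label): "at" ([column, row] in pixels: a listed point, or the origin of a listed thing).
The state is a dict: "time": time; "joint_pos": joint angles; "qd": joint speeds; "joint_efforts": joint torques, N m; "tool_pos": TCP position; "tcp_rot": TCP orientation; "ft_force": force on the tool from outside, world axes, zero at the start; "wrist_torque": the same for the moment, N m; "finger_gap": finger opening in mm; "grip_force": force on a finger pad.
Only numpy, scipy, OpenCV 4.12 (cv2) and the standard library are available. Lean on these libraries where they do the work, as an engineer would, in place of code of your own. Each camera call takes 0.05 s, during which the arm holds its last target. There are 200 camera calls.

## Working session

There is one attempt and no reset: what is moved stays moved. The work goes in short steps, Python scripts to look and compute and a tool call to move; the robot and the scene stay as the last step left them, time stands still between calls to the robot, and variables do not carry over. Pictures are saved under pics/ and viewed, at most 10 in all, crops included, and the job is handed in when it is done.

Besides the shell and the picture viewer there is one more tool, called after "Request:" by a JSON object that holds its "api" and its "payload", one argument or row to a line. step_arm: Moves the arm, as the interface text tells. Its arguments: {"type":"object","properties":{"targets":{"type":"array","items":{"type":"object","properties":{"angular":{"type":"array","items":{"type":"number","minimum":-1,"maximum":1}},"dp":{"type":"array","items":{"type":"number","minimum":-1,"maximum":1}},"fingers":{"type":"number"}}}},"newtons":{"type":"number"}},"required":["targets"]}

```bash
mkdir -p pics; ls; cat > h.py <<'E'
import numpy as np, cv2
from bench import *
from scipy.spatial.transform import Rotation as Ro
def ray(cam,px,P=None):
    P=P or camera_params(cam); f=200/np.tan(np.radians(P['vfov']/2))
    R=np.array(P['R']);t=np.array(P['t'])
    d=R.T@np.array([(px[0]-P['cx'])/f,(px[1]-P['cy'])/f,1]); return -R.T@t,d/np.linalg.norm(d)
def atz(cam,px,z,P=None):
    o,d=ray(cam,px,P); return o+d*(z-o[2])/d[2]
def proj(cam,X,P=None):
    P=P or camera_params(cam); f=200/np.tan(np.radians(P['vfov']/2))
    c=np.array(P['R'])@np.array(X)+np.array(P['t']); return c[:2]/c[2]*f+[P['cx'],P['cy']]
def tri(rays):
    A=sum(np.eye(3)-np.outer(d,d) for o,d in rays); b=sum((np.eye(3)-np.outer(d,d))@o for o,d in rays)
    return np.linalg.solve(A,b)
E
python3 - <<'E'
from h import *
print(sense())
for c in ['scene','top']:
    im=snapshot(c); cv2.imwrite(f'pics/{c}0.png',im)
    for l in ['linchpin','ring_end','bracket','hub_mouth','hub_arm','rack']:
        print(c,l,[(np.round(r['at'],1).tolist(),round(r['conf'],2)) for r in pinpoint(c,l)[:3]])
    P=camera_params(c); print(c,P['vfov'],P['cx'],P['cy'],-np.array(P['R']).T@P['t'],np.array(P['R']).round(2).tolist())
E
```

```text
pics
{'time': 0.0, 'joint_pos': array([-6.86061709e+01,  7.51669784e+00,  8.53290419e+01,  1.51949353e-03,
        8.72597723e+01, -4.89522526e+00]), 'qd': array([-0.0663104 ,  0.00505891, -0.01971548,  0.01101201,  0.12059534,
        0.11233307]), 'joint_efforts': array([-2.36308770e-04, -5.69393599e+01, -5.00557995e+01, -2.39529118e-04,
        1.44996378e-02,  6.17569782e-06]), 'tool_pos': array([ 265.55163   , -537.43636908,  230.23011435]), 'tcp_rot': array([-1.79895002e+02, -1.05158262e-02,  2.62889707e+01]), 'ft_force': array([0.53096337, 0.02444391, 0.2117094 ]), 'wrist_torque': array([0.02249045, 0.03545823, 0.01545733]), 'grip_force': 0.0, 'finger_gap': 85.62866272655319}
scene linchpin [([260.2, 283.3], 0.6)]
scene ring_end [([251.5, 283.0], 0.36)]
scene bracket [([261.3, 218.0], 0.83), ([369.6, 232.1], 0.57)]
scene hub_mouth [([365.4, 204.1], 0.91), ([253.3, 181.1], 0.85)]
scene hub_arm [([406.7, 216.6], 0.88), ([274.6, 206.1], 0.83)]
scene rack [([261.3, 305.1], 0.72)]
scene 53.47307533259944 324.28256946044195 196.32997601363383 [1201.77006443 -494.57059649  694.59414688] [[0.57, 0.82, 0.0], [0.46, -0.32, -0.83], [-0.68, 0.48, -0.56]]
top linchpin [([402.3, 151.4], 0.62), ([173.7, 134.7], 0.38)]
top ring_end [([463.0, 191.7], 0.75), ([400.9, 170.7], 0.55), ([227.2, 252.0], 0.44)]
top bracket [([280.0, 175.8], 0.67), ([350.7, 262.1], 0.64)]
top hub_mouth [([352.8, 262.7], 0.72), ([275.6, 170.7], 0.61)]
top hub_arm [([263.0, 127.6], 0.93), ([346.6, 220.3], 0.7)]
top rack [([399.3, 153.3], 0.84)]
top 45.01248185855245 305.2209759261747 197.22837977592786 [ 389.98954872   14.98636625 1395.42793362] [[-0.01, -1.0, 0.0], [-1.0, 0.01, -0.08], [0.08, -0.0, -1.0]]
```

View pics/scene0.png

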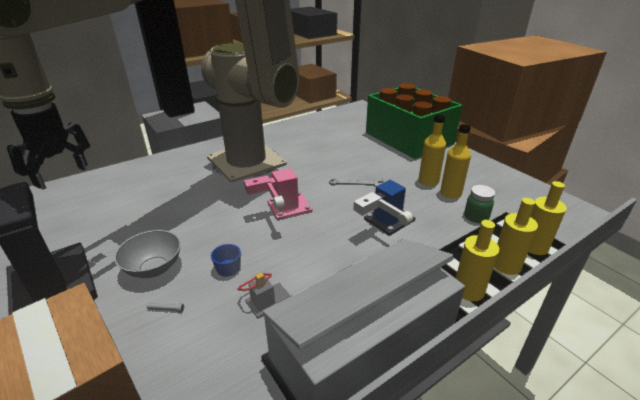

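View pics/top0.png

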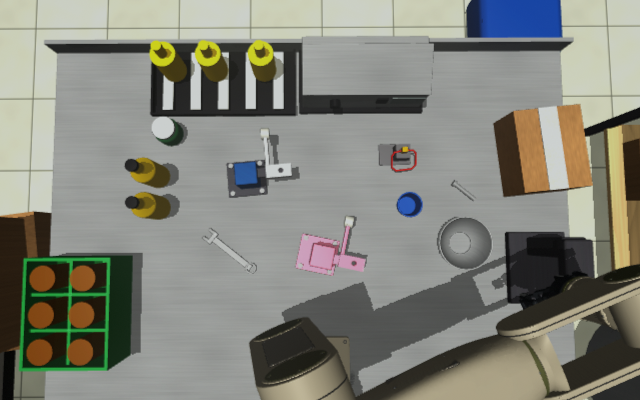

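The scene shows the blue bracket with its hub mouth near (365,204) and its roller at (407,217). The linchpin sits in the rack at (260,283). In the top view the blue hub is at (276,171), the pin is at (402,151) and its ring points down the image, towards the robot. The pink bracket is the decoy.

```bash
python3 - <<'E'
from h import *
np.set_printoptions(precision=1,suppress=True)
pt=dict(lin=((260.2,283.3),(402.3,151.4),60),mouth=((365.4,204.1),(275.6,170.7),115),roller=((406.7,216.6),(263,127.6),101),rack=((261.3,305.1),(399.3,153.3),0),br=((369.6,232.1),(280,175.8),0),rend=((251.5,283),(400.9,170.7),33))
for k,(s,t,z) in pt.items(): print(k,tri([ray('scene',s),ray('top',t)]),atz('scene',s,z),atz('top',t,z))
P=camera_params('wrist');print(P['vfov'],P['cx'],P['cy'],-np.array(P['R']).T@P['t']-sense()['tool_pos'],P['R'])
E
```

```text
lin [ 626.3 -258.    62.8] [ 624.2 -256.2   60. ] [ 626.3 -259.4   60. ]
mouth [566.4  90.   98.3] [582.6  70.6 115. ] [566.2  91.8 115. ]
roller [681.5 123.4 113.7] [668.7 133.8 101. ] [686.6 126.9 101. ]
rack [ 631.1 -262.6    1.4] [ 630.  -262.2    0. ] [ 631.4 -262.8    0. ]
br [571.7  92.3   5.6] [570.9 104.6   0. ] [567.   85.9   0. ]
rend [ 577.7 -260.    23.6] [ 587.6 -261.7   33. ] [ 575.6 -259.7   33. ]
68.61069682520147 322.5791239354479 196.38023536960418 [ 62.3  31.5 142.6] [[ 0.4 -0.9 -0. ]
 [-0.9 -0.4  0.3]
 [-0.3 -0.1 -1. ]]
```

Request:
{"api": "step_arm", "payload": {
  "targets": [
    {"dp": [0.15,-0.03,0],"fingers": 0},
    {"dp": [0.32,-0.06,0],"fingers": 0},
    {"dp": [0.5,-0.1,0],"fingers": 0},
    {"dp": [0.65,-0.13,0],"fingers": 0},
    {"dp": [0.8,-0.16,0],"fingers": 0},
    {"dp": [0.92,-0.19,0],"fingers": 0},
    {"dp": [1,-0.2,0],"fingers": 0},
    {"dp": [1,-0.2,0],"fingers": 0}
  ]
}}

```text
validation failed for argument at $.ta...
```

Request:
{"api": "step_arm", "payload": {
  "targets": [
    {"dp": [0.15,-0.03,0],"angular": [0,0,-0.05],"fingers": 0},
    {"dp": [0.32,-0.06,0],"angular": [0,0,-0.1],"fingers": 0},
    {"dp": [0.5,-0.1,0],"angular": [0,0,-0.15],"fingers": 0},
    {"dp": [0.65,-0.13,0],"angular": [0,0,-0.2],"fingers": 0},
    {"dp": [0.8,-0.16,0],"angular": [0,0,-0.25],"fingers": 0},
    {"dp": [0.92,-0.19,0],"angular": [0,0,-0.3],"fingers": 0},
    {"dp": [1,-0.2,0],"angular": [0,0,-0.354],"fingers": 0},
    {"dp": [1,-0.2,0],"angular": [0,0,-0.354],"fingers": 0}
  ]
}}

```text
time: 1.7
tool_pos: [428.1, -412.9, 231.3]
tcp_rot: [180.0, -0.0, 90.1]
ft_force: [-1.1, -0.6, -0.2]
finger_gap: 85.2
grip_force: 0.0
```

```bash
python3 - <<'E'
from h import *
np.set_printoptions(precision=1,suppress=True)
s=sense();print(s['time'],s['tool_pos'],s['tcp_rot'],s['joint_pos'])
P=camera_params('wrist');im=snapshot('wrist');cv2.imwrite('pics/w1.png',im)
for l in ['linchpin','ring_end','ring_hinge','rack']:
    for r in pinpoint('wrist',l)[:2]: print(l,np.array(r['at']),round(r['conf'],2),atz('wrist',r['at'],{'linchpin':60,'ring_end':33.3,'ring_hinge':68,'rack':0}[l],P))
E
```

```text
1.7 [ 428.1 -412.9  231.3] [180.   -0.   90.1] [-48.9   6.7  86.1   0.   87.2 -49. ]
linchpin [533.6  21.9] 0.97 [ 626.5 -260.7   60. ]
ring_end [467.9  38.1] 0.68 [ 577.9 -268.8   33.3]
ring_hinge [535.8  20.1] 0.67 [ 623.1 -261.3   68. ]
rack [496.1  39.6] 0.75 [ 625.3 -263.2    0. ]
```

View pics/w1.png

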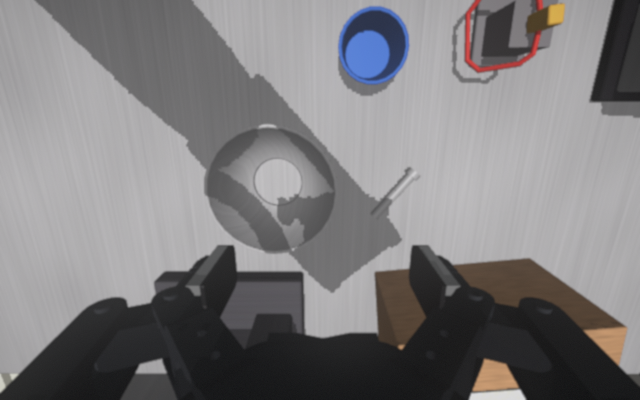

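The wrist view shows the pin head at (545,17), with its ring pointing left (-X). The tub, bowl and plain pin are clear of the path.

Request:
{"api": "step_arm", "payload": {
  "targets": [
    {"dp": [0.06,0.15,0.01],"angular": [0,0,0],"fingers": 0},
    {"dp": [0.13,0.32,0.03],"angular": [0,0,0],"fingers": 0},
    {"dp": [0.2,0.5,0.05],"angular": [0,0,0],"fingers": 0},
    {"dp": [0.27,0.65,0.07],"angular": [0,0,0],"fingers": 0},
    {"dp": [0.33,0.8,0.08],"angular": [0,0,0],"fingers": 0},
    {"dp": [0.38,0.92,0.1],"angular": [0,0,0],"fingers": 0},
    {"dp": [0.42,0.99,0.1],"angular": [0,0,0],"fingers": 0},
    {"dp": [0.42,0.99,0.1],"angular": [0,0,0],"fingers": 0}
  ]
}}

```text
time: 2.95
tool_pos: [625.6, -329.2, 211.2]
tcp_rot: [-180.0, -0.0, 90.0]
ft_force: [0.3, -0.5, 1.2]
finger_gap: 85.7
grip_force: 0.0
```

```bash
python3 - <<'E'
from h import *
np.set_printoptions(precision=1,suppress=True)
s=sense();print(s['time'],s['tool_pos'],s['tcp_rot'],s['joint_pos'])
P=camera_params('wrist');im=snapshot('wrist');cv2.imwrite('pics/w2.png',im)
for l in ['linchpin','ring_end','ring_hinge','rack','pin_tip']:
    for r in pinpoint('wrist',l)[:2]: print(l,np.array(r['at']),round(r['conf'],2),atz('wrist',r['at'],{'linchpin':60,'ring_end':33.3,'ring_hinge':68,'rack':0,'pin_tip':8}[l],P))
# yellow head top
hsv=cv2.cvtColor(im,cv2.COLOR_BGR2HSV)
m=cv2.inRange(hsv,(15,120,80),(30,255,255)); n,lab,st,ce=cv2.connectedComponentsWithStats(m)
i=1+np.argmax(st[1:,4]);print(st[i],ce[i]);c=np.argwhere(lab==i)[:,::-1].astype(np.float32);print(cv2.minAreaRect(c))
cv2.imwrite('pics/w2c.png',cv2.resize(im[:,160:560],None,fx=1.9,fy=1.5)[:600] if 0 else im)
print(np.array(camera_params('wrist')['R']), proj('wrist',[627,-260,90],P),proj('wrist',[627,-260,60],P))
E
```

```text
2.95 [ 625.6 -329.2  211.2] [-180.   -0.   90.] [-31.9  24.6  67.   -0.   88.4 -31.9]
linchpin [323.4 117.1] 0.87 [ 624.4 -263.8   60. ]
ring_hinge [327.7 114.9] 0.69 [ 628.5 -261.7   68. ]
rack [324.9 117.9] 0.69 [ 626.2 -265.9    0. ]
[318 106  16  19 267] [325.3 115. ]
((325.5, 115.0), (18.0, 15.0), 90.0)
[[ 1.  -0.  -0. ]
 [-0.  -1.   0.3]
 [-0.  -0.3 -1. ]] [326.4 113.2] [326.1 113. ]
```

View pics/w2.png

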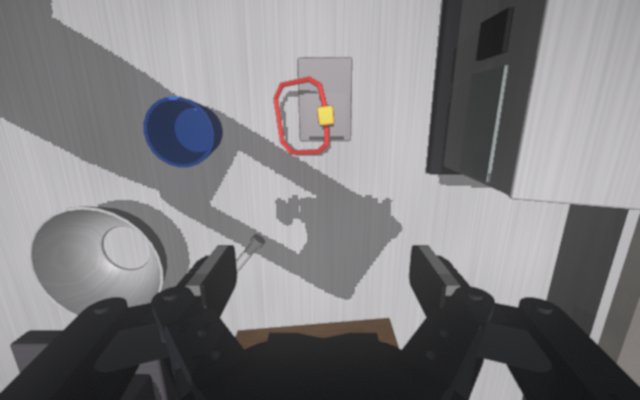

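```bash
cat > ringfit.py <<'E'
from h import *
def ringfit(im,P,hx,hy,hz,yaw):
    hsv=cv2.cvtColor(im,cv2.COLOR_BGR2HSV)
    m=cv2.inRange(hsv,(0,120,80),(8,255,255))|cv2.inRange(hsv,(172,120,80),(180,255,255))
    n,lab,st,ce=cv2.connectedComponentsWithStats(m);px=np.argwhere(m)[:,::-1]
    q=proj('wrist',[hx,hy,hz],P); px=px[np.linalg.norm(px-q,axis=1)<110]
    H=np.array([hx,hy,hz])
    for _ in range(6):
        c,s=np.cos(yaw),np.sin(yaw); a=.61
        ex=np.array([c*np.cos(a),s*np.cos(a),-np.sin(a)]);ey=np.array([-s,c,0]);nn=np.cross(ex,ey)
        uv=[]
        for p in px:
            o,d=ray('wrist',p,P); X=o+d*(nn@(H-o))/(nn@d); uv.append([(X-H)@ex,(X-H)@ey])
        uv=np.array(uv); r=cv2.minAreaRect(uv.astype(np.float32)); box=cv2.boxPoints(r)
        ang=(r[2]+45)%90-45; yaw+=np.radians(ang)
    return np.degrees(yaw),r,uv.min(0),uv.max(0)
E
python3 - <<'E'
from ringfit import *
np.set_printoptions(precision=1,suppress=True)
P=camera_params('wrist');im=cv2.imread('pics/w2.png')
print(ringfit(im,P,626.2,-261.5,68,np.radians(190)))
print(atz('wrist',(325.4,115),90,P))
E
```

```text
(np.float64(186.68124000914395), ((31.504098892211914, 1.0877571105957031), (65.28810119628906, 71.88026428222656), 0.011624963954091072), array([ -1.1, -34.9]), array([64.2, 37. ]))
[ 625.4 -262.5   90. ]
```

The pin is at about (625, -262.5), with its ring yaw near 187°.

Request:
{"api": "step_arm", "payload": {
  "targets": [
    {"dp": [0.12,0,0.04],"angular": [0,0,-0.012],"fingers": 0},
    {"dp": [0.24,0,0.1],"angular": [0,0,-0.025],"fingers": 0},
    {"dp": [0.335,0,0.2],"angular": [0,0,-0.037],"fingers": 0},
    {"dp": [0.335,0,0.33],"angular": [0,0,-0.037],"fingers": 0},
    {"dp": [0.335,0,0.48],"angular": [0,0,-0.037],"fingers": 0},
    {"dp": [0.335,0,0.6],"angular": [0,0,-0.037],"fingers": 0},
    {"dp": [0.335,0,0.68],"angular": [0,0,-0.037],"fingers": 0},
    {"dp": [0.335,0,0.73],"angular": [0,0,-0.037],"fingers": 0}
  ]
}}

```text
time: 4.25
tool_pos: [625.0, -262.6, 64.7]
tcp_rot: [-180.0, -0.0, 96.6]
ft_force: [-0.6, 0.0, 0.5]
finger_gap: 85.8
grip_force: 0.0
```

Request:
{"api": "step_arm", "payload": {
  "newtons": 40,
  "targets": [
    {"dp": [0,0,0],"angular": [0,0,0],"fingers": 0.5},
    {"dp": [0,0,0],"angular": [0,0,0],"fingers": 0.7},
    {"dp": [0,0,0],"angular": [0,0,0],"fingers": 0.9},
    {"dp": [0,0,0],"angular": [0,0,0],"fingers": 1},
    {"dp": [0,0,0],"angular": [0,0,0],"fingers": 1},
    {"dp": [0,0,0],"angular": [0,0,0],"fingers": 1},
    {"dp": [0,0,0],"angular": [0,0,0],"fingers": 1},
    {"dp": [0,0,0],"angular": [0,0,0],"fingers": 1}
  ]
}}

```text
time: 5.25
tool_pos: [626.1, -262.6, 66.1]
tcp_rot: [179.9, 0.0, 96.7]
ft_force: [4.3, -0.0, 6.0]
finger_gap: 13.1
grip_force: 42.9
```

Request:
{"api": "step_arm", "payload": {
  "targets": [
    {"dp": [0,0,-0.03],"angular": [0,0,0],"fingers": 1},
    {"dp": [0,0,-0.1],"angular": [0,0,0],"fingers": 1},
    {"dp": [0,0,-0.2],"angular": [0,0,0],"fingers": 1},
    {"dp": [0,0,-0.32],"angular": [0,0,0],"fingers": 1},
    {"dp": [0,0,-0.45],"angular": [0,0,0],"fingers": 1},
    {"dp": [0,0,-0.58],"angular": [0,0,0],"fingers": 1},
    {"dp": [0,0,-0.7],"angular": [0,0,0],"fingers": 1},
    {"dp": [0,0,-0.75],"angular": [0,0,0],"fingers": 1}
  ]
}}

```text
time: 6.25
tool_pos: [625.1, -262.7, 215.9]
tcp_rot: [-180.0, 0.0, 96.7]
ft_force: [1.2, 0.4, -1.5]
finger_gap: 13.2
grip_force: 42.1
```

```bash
python3 - <<'E'
from h import *
np.set_printoptions(precision=2,suppress=True)
s=sense();print(s['time'],s['tool_pos'],s['tcp_rot'],s['joint_pos'],s['ft_force'],s['finger_gap'])
im=snapshot('wrist');cv2.imwrite('pics/w3.png',im)
for l in ['linchpin','ring_hinge','pin_tip']:
    for r in pinpoint('wrist',l)[:1]: print(l,np.array(r['at']),round(r['conf'],2))
P=camera_params('wrist'); x,y,z=s['tool_pos']; print(proj('wrist',[x,y,z-6],P),proj('wrist',[x,y,z-58],P))
E
```

```text
6.25 [ 625.06 -262.69  215.94] [-179.98    0.01   96.65] [-27.11  19.92  72.44  -0.02  87.65 -33.77] [ 1.18  0.4  -1.5 ] 13.158161303429058
linchpin [321.5 243.2] 0.59
ring_hinge [324.3 249.1] 0.7
pin_tip [327.1 213.6] 0.82
[326.32 247.42] [325.72 215.14]
```

View pics/w3.png

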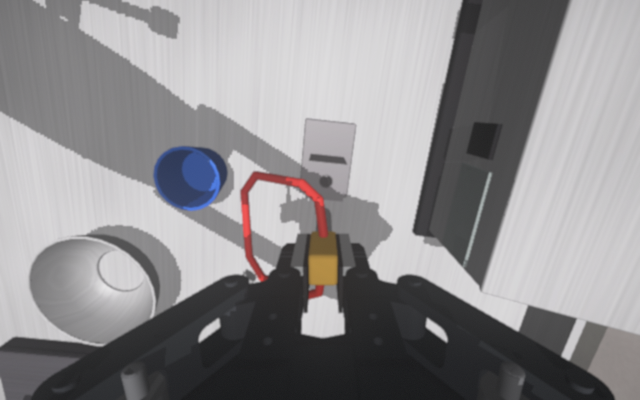

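The pin is held upright between the pads. Its ring is on the tool -y side.

Request:
{"api": "step_arm", "payload": {
  "targets": [
    {"dp": [0.1,0.015,0],"angular": [0,0,-0.02],"fingers": 1},
    {"dp": [0.24,0.035,0],"angular": [0,0,-0.05],"fingers": 1},
    {"dp": [0.4,0.06,0],"angular": [0,0,-0.08],"fingers": 1},
    {"dp": [0.56,0.086,0],"angular": [0,0,-0.11],"fingers": 1},
    {"dp": [0.72,0.11,0],"angular": [0,0,-0.145],"fingers": 1},
    {"dp": [0.86,0.132,0],"angular": [0,0,-0.175],"fingers": 1},
    {"dp": [0.964,0.148,0],"angular": [0,0,-0.2],"fingers": 1},
    {"dp": [0.964,0.148,0],"angular": [0,0,-0.2],"fingers": 1}
  ]
}}

```text
time: 7.45
tool_pos: [631.7, -64.8, 214.2]
tcp_rot: [-180.0, -0.1, 132.9]
ft_force: [0.1, -0.6, -1.2]
finger_gap: 13.4
grip_force: 42.0
```

Request:
{"api": "step_arm", "payload": {
  "targets": [
    {"dp": [0.06,0.06,0],"angular": [0,0,-0.035],"fingers": 1},
    {"dp": [0.14,0.15,0],"angular": [0,0,-0.08],"fingers": 1},
    {"dp": [0.24,0.25,0],"angular": [0,0,-0.13],"fingers": 1},
    {"dp": [0.32,0.34,0],"angular": [0,0,-0.18],"fingers": 1},
    {"dp": [0.4,0.42,0],"angular": [0,0,-0.225],"fingers": 1},
    {"dp": [0.44,0.46,0],"angular": [0,0,-0.263],"fingers": 1},
    {"dp": [0.44,0.46,0],"angular": [0,0,-0.263],"fingers": 1},
    {"dp": [0.44,0.46,0],"angular": [0,0,-0.263],"fingers": 1}
  ]
}}

```text
time: 8.45
tool_pos: [640.1, 58.8, 214.9]
tcp_rot: [-180.0, -0.0, 179.8]
ft_force: [-0.7, -0.1, -1.8]
finger_gap: 13.1
grip_force: 42.0
```

```bash
python3 - <<'E'
from h import *
np.set_printoptions(precision=1,suppress=True)
s=sense();print(s['time'],s['tool_pos'],s['tcp_rot'],s['joint_pos'],s['ft_force'])
P=camera_params('wrist');im=snapshot('wrist');cv2.imwrite('pics/w4.png',im)
for l,z in [('bracket',0),('hub_mouth',115),('hub_arm',101),('pin_tip',157)]:
    for r in pinpoint('wrist',l)[:2]: print(l,np.array(r['at']),round(r['conf'],2),atz('wrist',r['at'],z,P))
E
```

```text
8.45 [640.1  58.8 214.9] [-180.    -0.   179.8] [  0.7  14.5  79.   -0.   86.5 -89.1] [-0.7 -0.1 -1.8]
bracket [347.1 112.1] 0.57 [568.3  87.7   0. ]
hub_mouth [345.6 108.2] 0.83 [565.2  77.3 115. ]
hub_arm [390.5 223.5] 0.94 [668.5 122.1 101. ]
pin_tip [322.2 212.5] 0.73 [637.8  58.5 157. ]
```

View pics/w4.png

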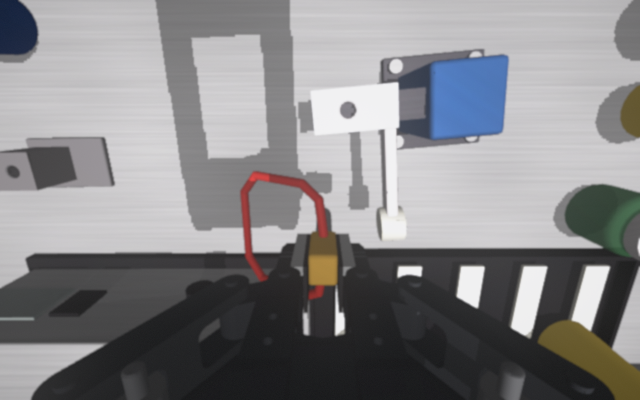

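The hub's white top face has its corners at about (311,91), (397,83), (400,126) and (318,134), with the hole at (348,109). The roller is at (392,224). The tool's -y side, which carries the ring, faces left, away from the pillar.

```bash
cat > hub.py <<'E'
from h import *
def hub(im,P,seed):
    g=cv2.cvtColor(im,cv2.COLOR_BGR2HSV)
    m=cv2.inRange(g,(0,0,215),(180,60,255))
    n,lab,st,ce=cv2.connectedComponentsWithStats(m,connectivity=4)
    x,y=map(int,seed); w=lab[y-25:y+26,x-35:x+36]; ids=np.unique(w[w>0]); i=max(ids,key=lambda k:(w==k).sum())
    return (lab==i).astype(np.uint8),st[i]
E
python3 - <<'E'
from hub import *
np.set_printoptions(precision=2,suppress=True)
P=camera_params('wrist');im=cv2.imread('pics/w4.png')
hsv=cv2.cvtColor(im,cv2.COLOR_BGR2HSV)
for p in [(330,110),(380,105),(348,109),(360,145),(250,60)]: print(p,hsv[p[1],p[0]])
for p in [(311,91),(397,83),(400,126),(318,134),(348,109.5)]: print(p,atz('wrist',p,115,P))
crop=im[70:240,290:420]; g=hsv[70:240,290:420]
dark=(g[...,2]<120).astype(np.uint8); dark[60:]=0; dark[:,:40]=0; dark[:,80:]=0; dark[:22]=0;dark[55:]=0
ys,xs=np.nonzero(dark); print(xs.mean()+290,ys.mean()+70,len(xs),atz('wrist',(xs.mean()+290,ys.mean()+70),115,P))
x,y,z=sense()['tool_pos'];print('pred tip',proj('wrist',[x,y,z-58],P))
g2=cv2.cvtColor(im,cv2.COLOR_BGR2GRAY)
cv2.imwrite('pics/w4c.png',cv2.resize(np.hstack([im[70:245,290:420],im[170:345,260:390]]),None,fx=3,fy=3,interpolation=cv2.INTER_CUBIC))
E
```

```text
(330, 110) [120   1 242]
(380, 105) [120   1 242]
(348, 109) [130  11 135]
(360, 145) [135   3 163]
(250, 60) [150   1 201]
(311, 91) [552.52  50.01 115.  ]
(397, 83) [546.85 116.79 115.  ]
(400, 126) [579.33 121.41 115.  ]
(318, 134) [585.47  55.25 115.  ]
(348, 109.5) [566.45  79.21 115.  ]
352.5882352941176 110.41176470588235 17 [567.16  82.87 115.  ]
pred tip [322.7  215.37]
```

View pics/w4c.png

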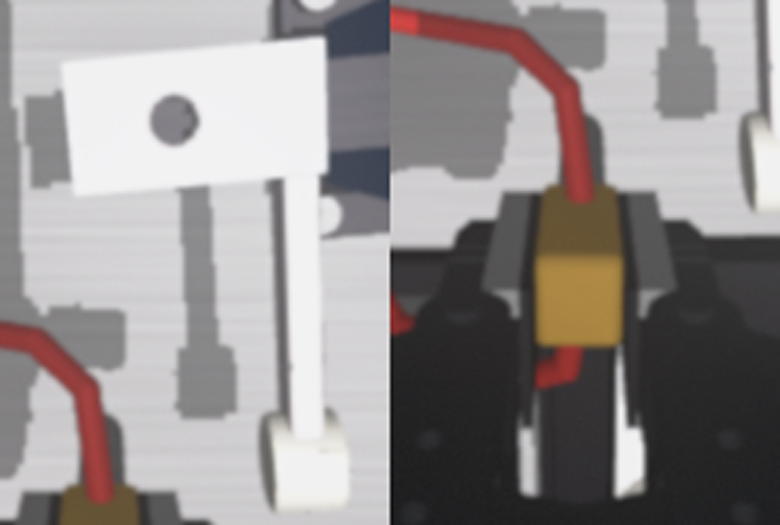

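Request:
{"api": "step_arm", "payload": {
  "targets": [
    {"dp": [0.05,0.015,0],"angular": [0,0,-0.004],"fingers": 1},
    {"dp": [0.12,0.03,0],"angular": [0,0,-0.01],"fingers": 1},
    {"dp": [0.2,0.05,0.02],"angular": [0,0,-0.016],"fingers": 1},
    {"dp": [0.28,0.075,0.05],"angular": [0,0,-0.02],"fingers": 1},
    {"dp": [0.34,0.09,0.09],"angular": [0,0,-0.025],"fingers": 1},
    {"dp": [0.367,0.1,0.13],"angular": [0,0,-0.0275],"fingers": 1},
    {"dp": [0.367,0.1,0.16],"angular": [0,0,-0.0275],"fingers": 1},
    {"dp": [0.367,0.1,0.17],"angular": [0,0,-0.0275],"fingers": 1}
  ]
}}

```text
time: 9.7
tool_pos: [566.9, 79.4, 180.8]
tcp_rot: [-180.0, -0.0, -175.1]
ft_force: [-0.6, -0.2, -1.4]
finger_gap: 12.8
grip_force: 42.0
```

```bash
python3 - <<'E'
from h import *
np.set_printoptions(precision=2,suppress=True)
s=sense();print(s['time'],s['tool_pos'],s['tcp_rot'],s['ft_force'])
P=camera_params('wrist');im=snapshot('wrist');cv2.imwrite('pics/w5.png',im)
x,y,z=s['tool_pos'];print('tip',proj('wrist',[x,y,z-58],P),'mouth',proj('wrist',[566.9,79.5,115],P))
for l in ['hub_mouth','pin_tip']:
    for r in pinpoint('wrist',l)[:1]: print(l,np.array(r['at']),round(r['conf'],2))
cv2.imwrite('pics/w5c.png',cv2.resize(im[140:320,210:450],None,fx=3.3,fy=3.3,interpolation=cv2.INTER_CUBIC))
E
```

```text
9.7 [566.93  79.38 180.78] [-180.     -0.03 -175.06] [-0.56 -0.2  -1.42]
tip [322.48 215.37] mouth [322.65 211.83]
hub_mouth [321.5 210.8] 0.91
pin_tip [ 23.3 203.6] 0.72
```

View pics/w5c.png

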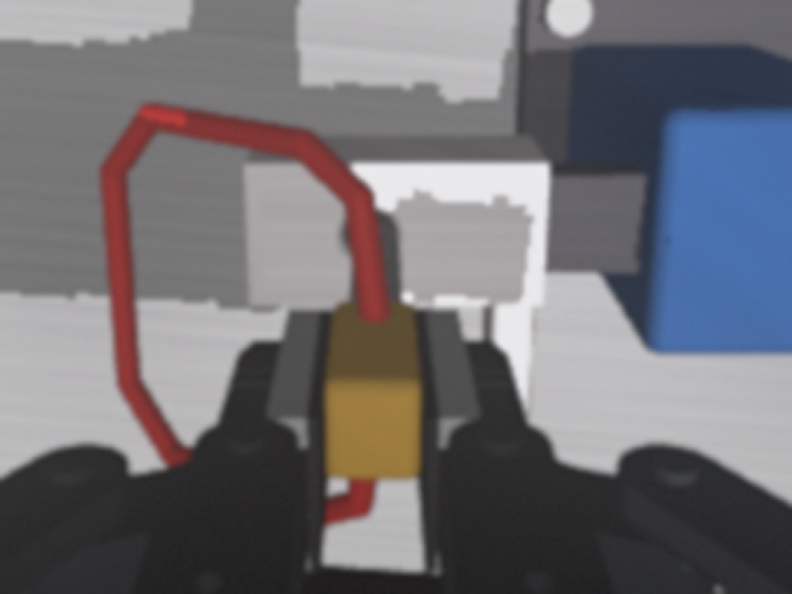

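The hole sits under the wire and the pin's lower end at about (322.6, 212.7), as predicted. I'll separate the shank edge from the hole numerically.

```bash
python3 - <<'E'
from h import *
im=cv2.imread('pics/w5.png').astype(int)
for r in range(200,238,2): print(r,' '.join(('RRR' if im[r,c,2]-im[r,c,1]>25 else '%3d'%im[r,c,1]) for c in range(308,338)))
E
```

```text
200 166 167 163 148 121 RRR RRR RRR RRR RRR RRR RRR RRR RRR RRR 148 218 232 233 233 233 227 212 193 190 189 185 174 167 165
202 163 164 164 164 160 141 RRR RRR RRR RRR RRR RRR RRR RRR RRR 123 184 217 226 229 230 219 187 167 164 164 165 164 165 165
204 163 163 163 163 163 151 117 RRR RRR RRR RRR RRR RRR RRR RRR RRR  83 107 130 149 162 164 162 163 163 163 163 163 163 163
206 164 164 165 165 161 145 112 RRR RRR RRR RRR RRR RRR RRR RRR RRR RRR  67  71  77  96 123 146 159 164 164 164 164 164 164
208 168 168 167 165 154 131  95 RRR RRR RRR RRR RRR RRR RRR RRR RRR RRR  70  73  73  75  93 125 151 164 168 168 168 168 168
210 166 167 166 160 143 116  86 RRR RRR RRR RRR RRR RRR RRR RRR RRR RRR  69  74  75  75  83 109 139 160 167 167 167 166 167
212 164 165 165 161 144 120  92 RRR RRR RRR RRR RRR RRR RRR RRR RRR RRR RRR  72  75  76  81 105 137 159 165 166 165 166 165
214 166 166 167 164 155 138 116  89 RRR RRR RRR RRR RRR RRR RRR RRR RRR RRR  71  74  75  77 102 140 162 168 167 167 167 168
216 165 165 165 165 162 154 140 117 RRR RRR RRR RRR RRR RRR RRR RRR RRR RRR  69  75  75  76  98 134 158 165 
[... 555 characters left out ...]
 RRR RRR RRR RRR RRR RRR RRR RRR RRR  66  71  73  82 115 150 164 166 165 166 166
228 163 163 163 163 163 163 160 140 104  71 RRR RRR RRR RRR RRR RRR RRR RRR RRR RRR  70  74  84 127 176 194 190 174 165 163
230 163 163 162 162 159 153 145 126  96  73 RRR RRR RRR RRR RRR RRR RRR RRR RRR RRR  69  73  84 138 200 226 222 192 170 165
232 161 160 156 140 117  97  89  83  78  72 RRR RRR RRR RRR RRR RRR RRR RRR RRR RRR RRR  75  77  87 108 128 142 153 169 177
234  90  90  93  87  79  76  76  75  76  73 RRR RRR RRR RRR RRR RRR RRR RRR RRR RRR RRR  74  77  77  76  77  75  74  74  75
236  46  48  60  70  75  76  77  76  76  75  72 RRR RRR RRR RRR RRR RRR RRR RRR RRR  74  77  78  77  76  78  72  62  52  48
```

```bash
python3 - <<'E'
from h import *
np.set_printoptions(precision=1,suppress=True)
P=camera_params('wrist'); s=sense(); T=s['tool_pos']; R=Ro.from_euler('xyz',s['tcp_rot'],degrees=True).as_matrix(); print(s['time'])
q=lambda a,b,c: proj('wrist',T+R@np.array([a,b,c]),P)
for a in (0,2,4):
  for sh in (4,6):
    print('tool x off',a,'shoulder',sh,'topface +8/-8 rows',q(a+8,0,sh-30)[1].round(1),q(a-8,0,sh-30)[1].round(1),'front bottom',q(a+8,0,sh)[1].round(1),'sil tip',q(a+4.5,0,sh+50)[1].round(1),'wire exit',q(a+8,0,sh-8).round(1))
E
```

```text
9.85
tool x off 0 shoulder 4 topface +8/-8 rows 262.8 294.1 front bottom 235.3 sil tip 211.3 wire exit [322.4 241.6]
tool x off 0 shoulder 6 topface +8/-8 rows 260.5 291.5 front bottom 233.8 sil tip 210.4 wire exit [322.4 240. ]
tool x off 2 shoulder 4 topface +8/-8 rows 258.7 290.3 front bottom 231.9 sil tip 208.6 wire exit [322.4 238. ]
tool x off 2 shoulder 6 topface +8/-8 rows 256.5 287.8 front bottom 230.4 sil tip 207.7 wire exit [322.4 236.4]
tool x off 4 shoulder 4 topface +8/-8 rows 254.6 286.5 front bottom 228.4 sil tip 205.9 wire exit [322.4 234.4]
tool x off 4 shoulder 6 topface +8/-8 rows 252.5 284.0 front bottom 227.0 sil tip 205.0 wire exit [322.4 232.9]
```

The shank is about 3.8 mm too far in tool +x and 1 mm too far in tool +y relative to the hole. I'll shift it and recheck.

Request:
{"api": "step_arm", "payload": {
  "targets": [
    {"dp": [-0.01,-0.003,0],"angular": [0,0,0],"fingers": 1},
    {"dp": [-0.019,-0.005,0],"angular": [0,0,0],"fingers": 1},
    {"dp": [-0.019,-0.005,0],"angular": [0,0,0],"fingers": 1},
    {"dp": [-0.019,-0.005,0],"angular": [0,0,0],"fingers": 1},
    {"dp": [-0.019,-0.005,0],"angular": [0,0,0],"fingers": 1},
    {"dp": [-0.019,-0.005,0],"angular": [0,0,0],"fingers": 1},
    {"dp": [-0.019,-0.005,0],"angular": [0,0,0],"fingers": 1},
    {"dp": [-0.019,-0.005,0],"angular": [0,0,0],"fingers": 1}
  ]
}}

```text
time: 10.85
tool_pos: [570.8, 78.9, 181.3]
tcp_rot: [180.0, -0.0, -175.0]
ft_force: [0.2, 0.2, -1.7]
finger_gap: 13.0
grip_force: 42.0
```

```bash
python3 - <<'E'
from h import *
s=sense();print(s['time'],s['tool_pos'],s['tcp_rot'],s['ft_force'])
im=snapshot('wrist');cv2.imwrite('pics/w6.png',im);im=im.astype(int)
for r in range(194,238,2): print(r,' '.join(('RRR' if im[r,c,2]-im[r,c,1]>25 else '%3d'%im[r,c,1]) for c in range(308,338)))
E
```

```text
10.85 [570.79519731  78.85065613 181.28189073] [ 1.79999239e+02 -6.11805964e-04 -1.75043629e+02] [ 0.17733402  0.20103697 -1.65813232]
194 RRR RRR RRR RRR RRR RRR RRR RRR RRR RRR RRR 129 183 220 231 233 234 233 233 233 233 233 233 233 233 233 233 233 233 233
196 120 RRR RRR RRR RRR RRR RRR RRR RRR RRR RRR RRR RRR 131 183 219 226 228 230 232 233 233 233 233 233 233 233 231 226 222
198 160 147 119 RRR RRR RRR RRR RRR RRR RRR RRR RRR RRR RRR RRR 114 136 151 169 189 211 225 228 228 230 232 232 224 195 170
200 165 164 161 148 121 RRR RRR RRR RRR RRR RRR RRR RRR RRR RRR RRR  86  95  98 103 116 139 158 170 181 189 189 183 171 164
202 166 167 167 168 163 143 RRR RRR RRR RRR RRR RRR RRR RRR RRR RRR  66  72  75  76  74  77  95 127 152 164 166 167 167 167
204 169 169 169 170 166 149 111 RRR RRR RRR RRR RRR RRR RRR RRR RRR RRR  68  71  72  72  72  81 107 139 160 169 169 169 169
206 165 166 165 165 161 144 112 RRR RRR RRR RRR RRR RRR RRR RRR RRR RRR  69  71  71  72  72  82 105 134 155 164 165 166 166
208 166 167 167 167 165 154 130 RRR RRR RRR RRR RRR RRR RRR RRR RRR RRR  69  74  73  73  79  95 1
[... 1062 characters left out ...]
 RRR RRR RRR RRR RRR RRR RRR RRR RRR  66  72  74  82 112 146 160 161 161 161 161
228 185 185 185 186 186 186 181 158 113  74 RRR RRR RRR RRR RRR RRR RRR RRR RRR RRR  69  73  78  97 122 131 131 132 132 131
230 185 186 186 185 182 175 166 143 104  75 RRR RRR RRR RRR RRR RRR RRR RRR RRR RRR  69  74  76  87 106 115 119 120 121 122
232 173 173 167 150 125 103  94  86  78  73 RRR RRR RRR RRR RRR RRR RRR RRR RRR RRR RRR  75  76  79  83  86  93 102 110 113
234  91  94  93  88  79  75  75  75  75  72 RRR RRR RRR RRR RRR RRR RRR RRR RRR RRR RRR  76  78  77  77  77  75  72  67  66
236  45  49  60  70  74  75  76  77  77  76  71 RRR RRR RRR RRR RRR RRR RRR RRR RRR  72  75  76  77  77  77  73  63  52  49
```

```bash
python3 - <<'E'
from h import *
a=cv2.imread('pics/w6.png').astype(int).sum(2);b=cv2.imread('pics/w5.png').astype(int).sum(2)
for r in range(196,222): print(r,a[r,321:334],b[r,321:334])
im=cv2.imread('pics/w6.png')
c=im[190:240,300:345].astype(float); c=np.clip((c-50)*4,0,255).astype(np.uint8)
cv2.imwrite('pics/w6c.png',cv2.resize(c,None,fx=11,fy=11,interpolation=cv2.INTER_CUBIC))
E
```

```text
196 [414 560 661 682 686 693 698 701 701 702 701 702 701] [414 575 678 699 701 701 701 701 701 701 701 701 702]
197 [293 411 524 583 615 652 675 689 698 701 701 701 701] [299 456 631 692 701 702 701 701 701 701 701 703 701]
198 [239 287 360 416 460 514 573 638 677 688 686 692 698] [246 356 542 674 699 701 701 701 701 698 698 698 698]
199 [238 242 271 313 343 377 423 498 583 627 631 655 669] [242 300 487 663 701 702 701 701 695 680 670 670 669]
200 [249 236 253 277 293 302 316 354 423 478 515 549 571] [241 282 464 659 698 701 701 702 685 639 585 577 574]
201 [248 235 237 244 251 260 263 261 289 356 430 482 504] [243 271 445 642 694 701 703 701 676 593 521 507 508]
202 [249 235 225 223 223 228 233 228 235 290 384 460 498] [246 263 395 562 655 680 691 692 660 566 507 497 498]
203 [251 239 226 216 218 220 222 223 221 259 349 439 494] [249 245 309 414 504 577 627 637 591 525 499 495 498]
204 [253 241 229 216 213 218 220 220 221 248 325 422 487] [251 237 238 271 326 393 452 492 497 493 494 496 496]
205 [252 241 228 218 221 218 220 219 220 242 313 408 476] [252 238 225 219 229 256 300 365 4
[... 1111 characters left out ...]
228 224 233 303 418 483 503]
216 [268 257 245 235 226 228 227 226 229 302 418 489 513] [265 256 245 234 226 225 228 227 231 298 406 479 500]
217 [264 258 247 232 227 227 227 226 234 300 414 489 513] [267 257 246 234 227 227 229 227 231 297 406 480 502]
218 [267 259 251 234 224 224 225 224 231 291 407 490 511] [264 264 250 236 224 225 224 225 230 292 400 480 505]
219 [265 262 251 240 227 222 221 222 227 279 388 473 506] [266 260 249 240 226 222 222 224 228 281 385 473 506]
220 [269 260 252 237 228 220 223 224 229 273 376 466 502] [267 263 251 240 227 222 223 225 227 273 379 471 506]
221 [265 263 253 240 228 220 222 222 228 270 376 467 502] [266 263 250 239 229 222 222 223 227 273 379 470 506]
```

View pics/w6c.png

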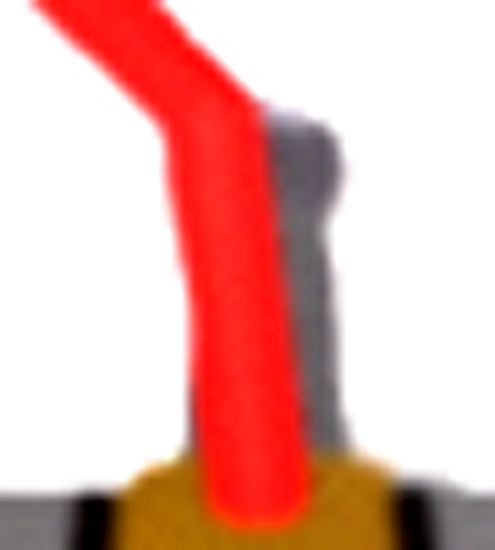

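The contrast crop shows the hole at about (322.6, 205.4) and the shank's tip edge near row 208. The pin is now about 1.2 mm short in tool x, so I'll correct that and descend gently into the mouth.

Request:
{"api": "step_arm", "payload": {
  "targets": [
    {"dp": [0.006,0,0],"angular": [0,0,0],"fingers": 1},
    {"dp": [0.006,0,0.008],"angular": [0,0,0],"fingers": 1},
    {"dp": [0.006,0,0.016],"angular": [0,0,0],"fingers": 1},
    {"dp": [0.006,0,0.024],"angular": [0,0,0],"fingers": 1},
    {"dp": [0.006,0,0.032],"angular": [0,0,0],"fingers": 1},
    {"dp": [0.006,0,0.04],"angular": [0,0,0],"fingers": 1},
    {"dp": [0.006,0,0.048],"angular": [0,0,0],"fingers": 1},
    {"dp": [0.006,0,0.052],"angular": [0,0,0],"fingers": 1}
  ]
}}

```text
time: 11.9
tool_pos: [569.6, 78.7, 170.8]
tcp_rot: [180.0, -0.0, -175.0]
ft_force: [-0.2, -0.2, -2.5]
finger_gap: 13.2
grip_force: 42.0
```

Request:
{"api": "step_arm", "payload": {
  "targets": [
    {"dp": [0,0,0.003],"angular": [0,0,0],"fingers": 1},
    {"dp": [0,0,0.006],"angular": [0,0,0],"fingers": 1},
    {"dp": [0,0,0.009],"angular": [0,0,0],"fingers": 1},
    {"dp": [0,0,0.012],"angular": [0,0,0],"fingers": 1},
    {"dp": [0,0,0.015],"angular": [0,0,0],"fingers": 1},
    {"dp": [0,0,0.018],"angular": [0,0,0],"fingers": 1},
    {"dp": [0,0,0.02],"angular": [0,0,0],"fingers": 1},
    {"dp": [0,0,0.02],"angular": [0,0,0],"fingers": 1}
  ]
}}

```text
time: 12.9
tool_pos: [569.6, 78.7, 166.8]
tcp_rot: [180.0, -0.0, -175.0]
ft_force: [0.6, -0.1, -1.4]
finger_gap: 12.8
grip_force: 42.0
```

Request:
{"api": "step_arm", "payload": {
  "targets": [
    {"dp": [0,0,0.002],"angular": [0,0,0],"fingers": 1},
    {"dp": [0,0,0.004],"angular": [0,0,0],"fingers": 1},
    {"dp": [0,0,0.006],"angular": [0,0,0],"fingers": 1},
    {"dp": [0,0,0.008],"angular": [0,0,0],"fingers": 1},
    {"dp": [0,0,0.01],"angular": [0,0,0],"fingers": 1},
    {"dp": [0,0,0.012],"angular": [0,0,0],"fingers": 1},
    {"dp": [0,0,0.014],"angular": [0,0,0],"fingers": 1},
    {"dp": [0,0,0.014],"angular": [0,0,0],"fingers": 1}
  ]
}}

```text
time: 13.9
tool_pos: [569.9, 78.8, 164.7]
tcp_rot: [-180.0, 0.1, -175.0]
ft_force: [-1.1, -0.5, 4.6]
finger_gap: 13.1
grip_force: 42.8
```

Contact with the shaft comes at about 6 N. Next I'll draw towards the pillar (tool +y) under this light press.

Request:
{"api": "step_arm", "payload": {
  "targets": [
    {"dp": [0,0.002,0],"angular": [0,0,0],"fingers": 1},
    {"dp": [0,0.004,0],"angular": [0,0,0],"fingers": 1},
    {"dp": [0,0.006,0],"angular": [0,0,0],"fingers": 1},
    {"dp": [0,0.008,0],"angular": [0,0,0],"fingers": 1},
    {"dp": [0,0.01,0],"angular": [0,0,0],"fingers": 1},
    {"dp": [0,0.012,0],"angular": [0,0,0],"fingers": 1},
    {"dp": [0,0.014,0],"angular": [0,0,0],"fingers": 1},
    {"dp": [0,0.015,0],"angular": [0,0,0],"fingers": 1}
  ]
}}

```text
time: 14.9
tool_pos: [570.0, 80.4, 164.7]
tcp_rot: [-179.9, 0.1, -175.1]
ft_force: [-0.8, -6.0, 5.3]
finger_gap: 13.2
grip_force: 42.7
```

Request:
{"api": "step_arm", "payload": {
  "targets": [
    {"dp": [0,0.002,0],"angular": [0,0,0],"fingers": 1},
    {"dp": [0,0.004,0],"angular": [0,0,0],"fingers": 1},
    {"dp": [0,0.006,0],"angular": [0,0,0],"fingers": 1},
    {"dp": [0,0.008,0],"angular": [0,0,0],"fingers": 1},
    {"dp": [0,0.01,0],"angular": [0,0,0],"fingers": 1},
    {"dp": [0,0.012,0],"angular": [0,0,0],"fingers": 1},
    {"dp": [0,0.014,0],"angular": [0,0,0],"fingers": 1},
    {"dp": [0,0.015,0],"angular": [0,0,0],"fingers": 1}
  ]
}}

```text
time: 15.9
tool_pos: [569.7, 83.2, 164.7]
tcp_rot: [-179.9, 0.1, -175.1]
ft_force: [0.1, -5.4, 5.2]
finger_gap: 13.0
grip_force: 42.7
```

Request:
{"api": "step_arm", "payload": {
  "targets": [
    {"dp": [0,0.002,0],"angular": [0,0,0],"fingers": 1},
    {"dp": [0,0.004,0],"angular": [0,0,0],"fingers": 1},
    {"dp": [0,0.006,0],"angular": [0,0,0],"fingers": 1},
    {"dp": [0,0.008,0],"angular": [0,0,0],"fingers": 1},
    {"dp": [0,0.01,0],"angular": [0,0,0],"fingers": 1},
    {"dp": [0,0.012,0],"angular": [0,0,0],"fingers": 1},
    {"dp": [0,0.013,0],"angular": [0,0,0],"fingers": 1},
    {"dp": [0,0.013,0],"angular": [0,0,0],"fingers": 1}
  ]
}}

```text
time: 16.9
tool_pos: [569.5, 85.9, 164.7]
tcp_rot: [-179.9, 0.1, -175.1]
ft_force: [0.3, -5.7, 4.9]
finger_gap: 13.3
grip_force: 42.7
```

Request:
{"api": "step_arm", "payload": {
  "targets": [
    {"dp": [0,0.002,0],"angular": [0,0,0],"fingers": 1},
    {"dp": [0,0.004,0],"angular": [0,0,0],"fingers": 1},
    {"dp": [0,0.006,0],"angular": [0,0,0],"fingers": 1},
    {"dp": [0,0.008,0],"angular": [0,0,0],"fingers": 1},
    {"dp": [0,0.01,0],"angular": [0,0,0],"fingers": 1},
    {"dp": [0,0.012,0],"angular": [0,0,0],"fingers": 1},
    {"dp": [0,0.013,0],"angular": [0,0,0],"fingers": 1},
    {"dp": [0,0.013,0],"angular": [0,0,0],"fingers": 1}
  ]
}}

```text
time: 17.9
tool_pos: [568.4, 90.0, 163.7]
tcp_rot: [180.0, -0.0, -175.0]
ft_force: [0.1, -2.9, 0.3]
finger_gap: 13.2
grip_force: 42.1
```

The pin dropped: z fell from 164.7 to 163.7 and the press unloaded. I'll ease it down.

Request:
{"api": "step_arm", "payload": {
  "targets": [
    {"dp": [0,0,0.002],"angular": [0,0,0],"fingers": 1},
    {"dp": [0,0,0.004],"angular": [0,0,0],"fingers": 1},
    {"dp": [0,0,0.006],"angular": [0,0,0],"fingers": 1},
    {"dp": [0,0,0.008],"angular": [0,0,0],"fingers": 1},
    {"dp": [0,0,0.01],"angular": [0,0,0],"fingers": 1},
    {"dp": [0,0,0.012],"angular": [0,0,0],"fingers": 1},
    {"dp": [0,0,0.014],"angular": [0,0,0],"fingers": 1},
    {"dp": [0,0,0.015],"angular": [0,0,0],"fingers": 1}
  ]
}}

```text
time: 18.9
tool_pos: [568.7, 90.2, 161.2]
tcp_rot: [180.0, 0.0, -175.0]
ft_force: [-2.0, 2.6, 3.7]
finger_gap: 13.1
grip_force: 42.7
```

Request:
{"api": "step_arm", "payload": {
  "targets": [
    {"dp": [0.001,0.002,0],"angular": [0,0,0],"fingers": 1},
    {"dp": [0.002,0.004,0],"angular": [0,0,0],"fingers": 1},
    {"dp": [0.002,0.004,0.002],"angular": [0,0,0],"fingers": 1},
    {"dp": [0.002,0.004,0.005],"angular": [0,0,0],"fingers": 1},
    {"dp": [0.002,0.004,0.008],"angular": [0,0,0],"fingers": 1},
    {"dp": [0.002,0.004,0.011],"angular": [0,0,0],"fingers": 1},
    {"dp": [0.002,0.004,0.014],"angular": [0,0,0],"fingers": 1},
    {"dp": [0.002,0.004,0.015],"angular": [0,0,0],"fingers": 1}
  ]
}}

```text
time: 19.9
tool_pos: [568.1, 90.9, 158.0]
tcp_rot: [180.0, -0.0, -175.0]
ft_force: [-0.4, 1.9, 1.8]
finger_gap: 13.1
grip_force: 42.5
```

Request:
{"api": "step_arm", "payload": {
  "targets": [
    {"dp": [0,0.002,0.004],"angular": [0,0,0],"fingers": 1},
    {"dp": [0,0.002,0.01],"angular": [0,0,0],"fingers": 1},
    {"dp": [0,0.002,0.016],"angular": [0,0,0],"fingers": 1},
    {"dp": [0,0.002,0.022],"angular": [0,0,0],"fingers": 1},
    {"dp": [0,0.002,0.028],"angular": [0,0,0],"fingers": 1},
    {"dp": [0,0.002,0.034],"angular": [0,0,0],"fingers": 1},
    {"dp": [0,0.002,0.04],"angular": [0,0,0],"fingers": 1},
    {"dp": [0,0.002,0.04],"angular": [0,0,0],"fingers": 1}
  ]
}}

```text
time: 20.9
tool_pos: [568.1, 91.1, 149.9]
tcp_rot: [180.0, -0.0, -175.0]
ft_force: [-1.0, 3.5, 0.4]
finger_gap: 12.8
grip_force: 42.3
```

Request:
{"api": "step_arm", "payload": {
  "targets": [
    {"dp": [0.001,0.002,0.01],"angular": [0,0,0],"fingers": 1},
    {"dp": [0.001,0.002,0.02],"angular": [0,0,0],"fingers": 1},
    {"dp": [0.001,0.002,0.03],"angular": [0,0,0],"fingers": 1},
    {"dp": [0.001,0.002,0.042],"angular": [0,0,0],"fingers": 1},
    {"dp": [0.001,0.002,0.054],"angular": [0,0,0],"fingers": 1},
    {"dp": [0.001,0.002,0.066],"angular": [0,0,0],"fingers": 1},
    {"dp": [0.001,0.002,0.078],"angular": [0,0,0],"fingers": 1},
    {"dp": [0.001,0.002,0.085],"angular": [0,0,0],"fingers": 1}
  ]
}}

```text
time: 21.9
tool_pos: [567.9, 91.4, 132.9]
tcp_rot: [180.0, -0.0, -175.0]
ft_force: [-0.3, 1.4, 0.5]
finger_gap: 13.2
grip_force: 42.4
```

Request:
{"api": "step_arm", "payload": {
  "targets": [
    {"dp": [0,0,0.008],"angular": [0,0,0],"fingers": 1},
    {"dp": [0,0,0.016],"angular": [0,0,0],"fingers": 1},
    {"dp": [0,0,0.024],"angular": [0,0,0],"fingers": 1},
    {"dp": [0,0,0.032],"angular": [0,0,0],"fingers": 1},
    {"dp": [0,0,0.04],"angular": [0,0,0],"fingers": 1},
    {"dp": [0,0,0.046],"angular": [0,0,0],"fingers": 1},
    {"dp": [0,0,0.051],"angular": [0,0,0],"fingers": 1},
    {"dp": [0,0,0.051],"angular": [0,0,0],"fingers": 1}
  ]
}}

```text
time: 22.9
tool_pos: [567.8, 91.5, 122.7]
tcp_rot: [180.0, -0.0, -175.0]
ft_force: [-0.3, 1.7, 0.3]
finger_gap: 13.0
grip_force: 42.3
```

Request:
{"api": "step_arm", "payload": {
  "targets": [
    {"dp": [0,0,0.0015],"angular": [0,0,0],"fingers": 1},
    {"dp": [0,0,0.003],"angular": [0,0,0],"fingers": 1},
    {"dp": [0,0,0.0045],"angular": [0,0,0],"fingers": 1},
    {"dp": [0,0,0.006],"angular": [0,0,0],"fingers": 1},
    {"dp": [0,0,0.0075],"angular": [0,0,0],"fingers": 1},
    {"dp": [0,0,0.009],"angular": [0,0,0],"fingers": 1},
    {"dp": [0,0,0.01],"angular": [0,0,0],"fingers": 1},
    {"dp": [0,0,0.01],"angular": [0,0,0],"fingers": 1}
  ]
}}

```text
time: 23.9
tool_pos: [568.0, 91.5, 121.1]
tcp_rot: [180.0, 0.0, -175.0]
ft_force: [-1.3, 3.4, 5.2]
finger_gap: 13.1
grip_force: 42.7
```

The pin is seated: the shoulder is on the hub at z = 115 with about 6 N. I'll release it and rise.

Request:
{"api": "step_arm", "payload": {
  "targets": [
    {"dp": [0,0,0],"angular": [0,0,0],"fingers": 0.36},
    {"dp": [0,0,0],"angular": [0,0,0],"fingers": 0.36},
    {"dp": [0,0,0],"angular": [0,0,0],"fingers": 0.36},
    {"dp": [0,0,0],"angular": [0,0,0],"fingers": 0.36},
    {"dp": [0,0,-0.03],"angular": [0,0,0],"fingers": 0.36},
    {"dp": [0,0,-0.12],"angular": [0,0,0],"fingers": 0.36},
    {"dp": [0,0,-0.3],"angular": [0,0,0],"fingers": 0.36},
    {"dp": [0,0,-0.5],"angular": [0,0,0],"fingers": 0.36}
  ]
}}

```text
time: 24.9
tool_pos: [567.8, 91.4, 223.0]
tcp_rot: [-180.0, 0.0, -175.0]
ft_force: [-0.7, 0.1, -0.0]
finger_gap: 54.4
grip_force: 0.0
```

```bash
cat > plan.py <<'E'
from h import *
np.set_printoptions(precision=3,suppress=True)
t=np.radians(35); u=np.array([.085,-.996,0]);u/=np.linalg.norm(u);Z=np.array([0,0,1.]);v=np.cross(Z,u)
X=-u*np.cos(t)+Z*np.sin(t);Zt=-Z*np.cos(t)-u*np.sin(t);RT=np.c_[X,v,Zt]
def tcp(H,th,rad=40,r0=6.5,n=2.5):
    th=np.radians(th); P=(rad*np.cos(th)+n*np.sin(th))*u+(-rad*np.sin(th)+n*np.cos(th))*Z
    return H+P-11*X+r0*Zt
def step(p0,R0,p,R):
    return (R0.T@(p-p0))/200, Ro.from_matrix(R0.T@R).as_rotvec()/np.pi
E
python3 - <<'E'
from plan import *
s=sense();print(s['time'],s['tool_pos'],s['tcp_rot'],s['ft_force'],s['finger_gap'],s['joint_pos'])
R0=Ro.from_euler('xyz',s['tcp_rot'],degrees=True).as_matrix()
H=np.array([566.5,91.5,123])
p=tcp(H,15)-60*Zt
print(p,step(s['tool_pos'],R0,p,RT))
for c in ['scene','top']:
    im=snapshot(c); cv2.imwrite(f'pics/{c}2.png',im)
    for l in ['linchpin','ring_end','ring_hinge','hub_mouth']: 
        for r in pinpoint(c,l)[:2]: print(c,l,r['at'],r['conf'])
P=camera_params('wrist');im=snapshot('wrist');cv2.imwrite('pics/w7.png',im)
for l,z in [('linchpin',115),('ring_end',88),('ring_hinge',123)]:
    for r in pinpoint('wrist',l)[:1]: print(l,r['at'],r['conf'],atz('wrist',r['at'],z,P))
from ringfit import ringfit
print(ringfit(im,P,566.5,91.5,123,np.radians(-85)))
hsv=cv2.cvtColor(im,cv2.COLOR_BGR2HSV);m=cv2.inRange(hsv,(15,120,80),(30,255,255));m[:, :200]=0;m[:,450:]=0;m[330:]=0
n,lab,st,ce=cv2.connectedComponentsWithStats(m);i=1+np.argmax(st[1:,4]);print(st[i],ce[i],atz('wrist',ce[i],145,P))
E
```

```text
24.9 [567.804  91.404 223.02 ] [-179.998    0.016 -175.042] [-0.714  0.14  -0.015] 54.43752894671362 [  4.039   3.838  90.005  -0.002  86.141 -90.92 ]
[573.216  12.805 152.577] (array([ 0.007, -0.394,  0.352]), array([-0.152,  0.152,  0.483]))
scene linchpin [365.7, 197.3] 0.71
scene linchpin [473.7, 212.7] 0.57
scene ring_end [354.5, 212.9] 0.49
scene ring_hinge [367.1, 197.9] 0.49
scene hub_mouth [368.4, 201.6] 0.82
scene hub_mouth [255.3, 182.6] 0.81
top linchpin [276.8, 170.8] 0.47
top ring_end [156.6, 208.2] 0.15
top ring_hinge [278.2, 168.8] 0.63
top ring_hinge [161.5, 179.9] 0.47
top hub_mouth [355.1, 263.1] 0.9
top hub_mouth [270.0, 170.2] 0.48
linchpin [321.6, 195.8] 0.59 [565.786  90.451 115.   ]
ring_end [270.8, 187.4] 0.8 [569.221  41.426  88.   ]
ring_hinge [323.7, 197.9] 0.96 [565.215  92.223 123.   ]
(np.float64(-85.39492797851564), ((30.123371124267578, -1.3411521911621094), (70.79493713378906, 64.79093170166016), 89.99994659423828), array([ -2.272, -36.739]), array([62.519, 34.056]))
[316 196  15  19 274] [323.007 204.642] [564.306  91.525 145.   ]
```

The pin stands seated at about (565.3, 91.5), with its ring facing -85.4°, away from the pillar. Next is the tilted, astride pre-pose.

Request:
{"api": "step_arm", "payload": {
  "targets": [
    {"dp": [0,-0.05,0],"angular": [-0.016,0.016,0.05],"fingers": 0.36},
    {"dp": [0,-0.12,0],"angular": [-0.032,0.032,0.1],"fingers": 0.36},
    {"dp": [0,-0.2,0],"angular": [-0.048,0.048,0.152],"fingers": 0.36},
    {"dp": [0,-0.28,0],"angular": [-0.064,0.064,0.203],"fingers": 0.36},
    {"dp": [0,-0.34,0.02],"angular": [-0.08,0.08,0.254],"fingers": 0.36},
    {"dp": [0,-0.38,0.04],"angular": [-0.096,0.096,0.305],"fingers": 0.36},
    {"dp": [0,-0.4,0.06],"angular": [-0.112,0.112,0.356],"fingers": 0.36},
    {"dp": [0,-0.4,0.08],"angular": [-0.128,0.128,0.407],"fingers": 0.36}
  ]
}}

```text
time: 26.6
tool_pos: [575.0, 11.1, 204.5]
tcp_rot: [175.8, -30.2, 110.6]
ft_force: [0.6, 0.3, -0.1]
finger_gap: 54.8
grip_force: 0.0
```

```bash
python3 - <<'E'
from plan import *
s=sense();print(s['time'],s['tool_pos'],s['tcp_rot'],s['ft_force'],s['finger_gap'],s['joint_pos'])
R0=Ro.from_euler('xyz',s['tcp_rot'],degrees=True).as_matrix()
H=np.array([565.5,91.4,123])
p=tcp(H,15)-40*Zt
print(p,step(s['tool_pos'],R0,p,RT))
E
```

```text
26.6 [575.041  11.14  204.547] [175.773 -30.182 110.601] [ 0.592  0.307 -0.142] 54.82446527104426 [-20.039  15.74   83.999  25.571  96.943 -40.141]
[571.24   24.135 136.194] (array([-0.113, -0.019,  0.329]), array([-0.024,  0.024,  0.074]))
```

Request:
{"api": "step_arm", "payload": {
  "targets": [
    {"dp": [-0.01,0,0.03],"angular": [-0.006,0.006,0.02],"fingers": 0.36},
    {"dp": [-0.03,-0.005,0.08],"angular": [-0.012,0.012,0.04],"fingers": 0.36},
    {"dp": [-0.05,-0.01,0.14],"angular": [-0.018,0.018,0.055],"fingers": 0.36},
    {"dp": [-0.07,-0.012,0.2],"angular": [-0.024,0.024,0.074],"fingers": 0.36},
    {"dp": [-0.09,-0.016,0.26],"angular": [-0.024,0.024,0.074],"fingers": 0.36},
    {"dp": [-0.105,-0.018,0.3],"angular": [-0.024,0.024,0.074],"fingers": 0.36},
    {"dp": [-0.113,-0.019,0.329],"angular": [-0.024,0.024,0.074],"fingers": 0.36},
    {"dp": [-0.113,-0.019,0.329],"angular": [-0.024,0.024,0.074],"fingers": 0.36}
  ]
}}

```text
time: 27.6
tool_pos: [571.0, 25.0, 136.3]
tcp_rot: [179.8, -35.0, 95.4]
ft_force: [0.3, -0.6, 0.1]
finger_gap: 54.8
grip_force: 0.0
```

```bash
python3 - <<'E'
from plan import *
s=sense();print(s['time'],s['tool_pos'],s['tcp_rot'],s['ft_force'],s['finger_gap'],s['joint_pos'])
R0=Ro.from_euler('xyz',s['tcp_rot'],degrees=True).as_matrix()
H=np.array([565.5,91.4,123])
for th in [15,30,40,50,60,70,80,90,95,100]:
    p=tcp(H,th); print(th,p,step(s['tool_pos'],R0,p,RT))
im=snapshot('wrist')
im2=snapshot('scene')
a=cv2.resize(im,(640,400)); cv2.imwrite('pics/f.png',cv2.resize(np.hstack([im[100:400,160:480],cv2.resize(im2[140:290,290:450],(320,300),interpolation=cv2.INTER_CUBIC)]),(800,375)))
E
```

```text
27.6 [570.999  25.035 136.251] [179.768 -34.954  95.436] [ 0.289 -0.624  0.089] 54.78266320373693 [-22.024  17.381  91.243  30.683  89.152 -32.764]
15 [569.29   46.995 103.428] (array([-0.004,  0.001,  0.198]), array([-0.   ,  0.   ,  0.003]))
30 [569.001  50.376  93.531] (array([-0.018,  0.001,  0.248]), array([-0.   ,  0.   ,  0.003]))
40 [568.691  54.005  87.57 ] (array([-0.02 ,  0.001,  0.283]), array([-0.   ,  0.   ,  0.003]))
50 [568.298  58.61   82.331] (array([-0.016,  0.001,  0.317]), array([-0.   ,  0.   ,  0.003]))
60 [567.834  64.052  77.975] (array([-0.007,  0.001,  0.351]), array([-0.   ,  0.   ,  0.003]))
70 [567.312  70.165  74.634] (array([0.009, 0.001, 0.382]), array([-0.   ,  0.   ,  0.003]))
80 [566.749  76.763  72.408] (array([0.03 , 0.002, 0.41 ]), array([-0.   ,  0.   ,  0.003]))
90 [566.162  83.646  71.366] (array([0.055, 0.002, 0.434]), array([-0.   ,  0.   ,  0.003]))
95 [565.865  87.129  71.3  ] (array([0.069, 0.002, 0.445]), array([-0.   ,  0.   ,  0.003]))
100 [565.568  90.604  71.54 ] (array([0.084, 0.002, 0.454]), array([-0.   ,  0.   ,  0.003]))
```

View pics/f.png

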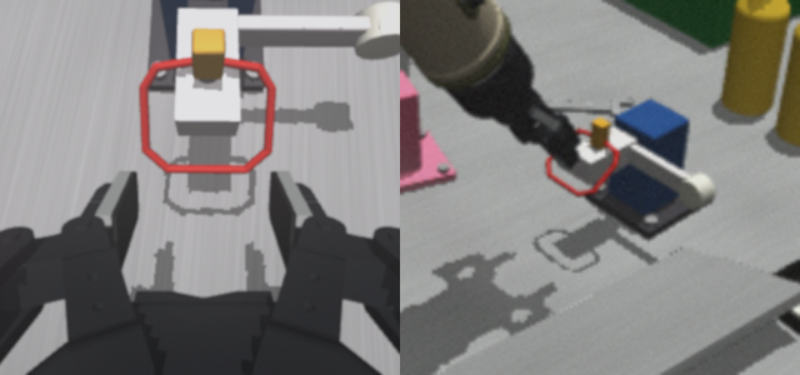

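The last view shows the fingers astride and centred on the seated pin, with the open ring ahead of them. I'll start the arc.

Request:
{"api": "step_arm", "payload": {
  "targets": [
    {"dp": [0,0.001,0.08],"angular": [0,0,0.003],"fingers": 0.36},
    {"dp": [-0.004,0.001,0.16],"angular": [0,0,0.003],"fingers": 0.36},
    {"dp": [-0.01,0.001,0.22],"angular": [0,0,0.003],"fingers": 0.36},
    {"dp": [-0.018,0.001,0.248],"angular": [0,0,0.003],"fingers": 0.36},
    {"dp": [-0.02,0.001,0.283],"angular": [0,0,0.003],"fingers": 0.36},
    {"dp": [-0.016,0.001,0.317],"angular": [0,0,0.003],"fingers": 0.36},
    {"dp": [-0.007,0.001,0.351],"angular": [0,0,0.003],"fingers": 0.36},
    {"dp": [-0.007,0.001,0.351],"angular": [0,0,0.003],"fingers": 0.36}
  ]
}}

```text
time: 28.7
tool_pos: [567.7, 64.1, 77.9]
tcp_rot: [-179.8, -35.0, 94.8]
ft_force: [0.2, -0.7, 0.9]
finger_gap: 54.8
grip_force: 0.2
```

```bash
python3 - <<'E'
from plan import *
s=sense();print(s['time'],s['tool_pos'],s['tcp_rot'],s['ft_force'],s['finger_gap'],s['joint_pos'])
R0=Ro.from_euler('xyz',s['tcp_rot'],degrees=True).as_matrix()
H=np.array([565.5,91.4,123])
for th in [70,80,85,90,95,100,104]:
    p=tcp(H,th); print(th,p,step(s['tool_pos'],R0,p,RT))
P=camera_params('wrist'); snapshot('wrist')
for l in ['ring_end','ring_hinge']:
    for r in pinpoint('wrist',l)[:1]: print(l,r['at'],r['conf'])
for th in [35,50,60,65]: print(th,proj('wrist',H+60.5*(np.cos(np.radians(th))*u-np.sin(np.radians(th))*Z),P))
E
```

```text
28.7 [567.654  64.063  77.881] [-179.844  -34.954   94.754] [ 0.179 -0.73   0.923] 54.842416398693146 [-18.687  19.797  95.059  31.967  82.215 -32.796]
70 [567.312  70.165  74.634] (array([0.016, 0.001, 0.031]), array([-0.   ,  0.   , -0.001]))
80 [566.749  76.763  72.408] (array([0.036, 0.001, 0.059]), array([-0.   ,  0.   , -0.001]))
85 [566.457  80.182  71.736] (array([0.049, 0.001, 0.071]), array([-0.   ,  0.   , -0.001]))
90 [566.162  83.646  71.366] (array([0.062, 0.001, 0.083]), array([-0.   ,  0.   , -0.001]))
95 [565.865  87.129  71.3  ] (array([0.076, 0.001, 0.093]), array([-0.   ,  0.   , -0.001]))
100 [565.568  90.604  71.54 ] (array([0.091, 0.001, 0.102]), array([-0.   ,  0.   , -0.001]))
104 [565.333  93.362  71.95 ] (array([0.103, 0.001, 0.108]), array([-0.   ,  0.   , -0.001]))
ring_end [325.5, 254.7] 0.76
ring_hinge [324.9, 165.6] 0.75
35 [326.242 293.107]
50 [325.954 271.926]
60 [325.794 256.73 ]
65 [325.723 248.917]
```

The ring is following: its bow sits at the predicted 60° position.

Request:
{"api": "step_arm", "payload": {
  "targets": [
    {"dp": [0.016,0.001,0.031],"angular": [0,0,0],"fingers": 0.36},
    {"dp": [0.026,0.001,0.045],"angular": [0,0,0],"fingers": 0.36},
    {"dp": [0.036,0.001,0.059],"angular": [0,0,0],"fingers": 0.36},
    {"dp": [0.042,0.001,0.065],"angular": [0,0,0],"fingers": 0.36},
    {"dp": [0.049,0.001,0.071],"angular": [0,0,0],"fingers": 0.36},
    {"dp": [0.055,0.001,0.077],"angular": [0,0,0],"fingers": 0.36},
    {"dp": [0.062,0.001,0.083],"angular": [0,0,0],"fingers": 0.36},
    {"dp": [0.062,0.001,0.083],"angular": [0,0,0],"fingers": 0.36}
  ]
}}

```text
time: 29.85
tool_pos: [566.5, 83.2, 71.7]
tcp_rot: [-179.9, -34.9, 94.8]
ft_force: [0.4, -0.2, -0.3]
finger_gap: 54.5
grip_force: 0.9
```

Request:
{"api": "step_arm", "payload": {
  "targets": [
    {"dp": [0.004,0,0.003],"angular": [0,0,0],"fingers": 0.36},
    {"dp": [0.008,0,0.006],"angular": [0,0,0],"fingers": 0.36},
    {"dp": [0.011,0,0.008],"angular": [0,0,0],"fingers": 0.36},
    {"dp": [0.014,0,0.01],"angular": [0,0,0],"fingers": 0.36},
    {"dp": [0.018,0,0.012],"angular": [0,0,0],"fingers": 0.36},
    {"dp": [0.022,0,0.015],"angular": [0,0,0],"fingers": 0.36},
    {"dp": [0.022,0,0.015],"angular": [0,0,0],"fingers": 0.36},
    {"dp": [0.022,0,0.015],"angular": [0,0,0],"fingers": 0.36}
  ]
}}

```text
time: 30.85
tool_pos: [565.9, 89.0, 71.8]
tcp_rot: [-179.9, -35.0, 94.8]
ft_force: [0.7, -0.2, 0.5]
finger_gap: 54.8
grip_force: 0.2
```

```bash
python3 - <<'E'
from plan import *
s=sense();print(s['time'],s['tool_pos'],s['tcp_rot'],s['ft_force'],s['joint_pos'])
H=np.array([565.5,91.4,123])
for c in ['wrist','scene']:
    P=camera_params(c); im=snapshot(c); cv2.imwrite(f'pics/{c}9.png',im)
    for l in ['ring_end','ring_hinge']:
        for r in pinpoint(c,l)[:1]: print(c,l,r['at'],r['conf'])
    for th in [75,85,90,95,100]: print(th,proj(c,H+60.5*(np.cos(np.radians(th))*u-np.sin(np.radians(th))*Z),P))
    hsv=cv2.cvtColor(im,cv2.COLOR_BGR2HSV);m=cv2.inRange(hsv,(0,120,80),(8,255,255))|cv2.inRange(hsv,(172,120,80),(180,255,255))
    q=proj(c,H,P);px=np.argwhere(m)[:,::-1];px=px[np.linalg.norm(px-q,axis=1)<100];print(c,'red',len(px),px.min(0) if len(px) else 0,px.max(0) if len(px) else 0)
E
```

```text
30.85 [565.943  89.038  71.806] [-179.872  -34.986   94.762] [ 0.678 -0.167  0.522] [-16.473  19.331  96.395  32.765  80.407 -31.57 ]
wrist ring_hinge [324.5, 216.9] 0.82
75 [325.142 276.138]
85 [325.038 257.185]
90 [324.993 247.813]
95 [324.951 238.505]
100 [324.913 229.256]
wrist red 1488 [240 211] [411 240]
scene ring_end [367.1, 200.5] 0.65
scene ring_hinge [369.4, 194.1] 0.54
75 [361.931 216.245]
85 [364.673 215.312]
90 [366.069 214.632]
95 [367.468 213.818]
100 [368.86  212.876]
scene red 75 [271 172] [380 205]
```

Request:
{"api": "step_arm", "payload": {
  "targets": [
    {"dp": [0.01,0,0.006],"angular": [0,0,0],"fingers": 0.36},
    {"dp": [0.01,0,0.006],"angular": [0,0,0],"fingers": 0.36},
    {"dp": [-0.02,0,-0.01],"angular": [0,0,0],"fingers": 0.36},
    {"dp": [-0.048,0,-0.039],"angular": [0,0,0],"fingers": 0.36},
    {"dp": [-0.07,0,-0.067],"angular": [0,0,0],"fingers": 0.36},
    {"dp": [-0.095,0,-0.11],"angular": [0,0,0],"fingers": 0.36},
    {"dp": [-0.1,0,-0.22],"angular": [0,0,0],"fingers": 0.36},
    {"dp": [-0.1,0,-0.4],"angular": [0,0,0],"fingers": 0.36}
  ]
}}

```text
time: 32.15
tool_pos: [570.4, 26.3, 125.6]
tcp_rot: [-179.7, -35.0, 94.7]
ft_force: [0.8, -0.4, 0.0]
finger_gap: 54.7
grip_force: 0.0
```

```bash
cat > chk.py <<'E'
from plan import *
s=sense();print(s['time'],s['tool_pos'],s['tcp_rot'],s['ft_force'])
H=np.array([565.5,91.4,123])
for c in ['wrist','scene']:
    P=camera_params(c); im=snapshot(c); cv2.imwrite(f'pics/{c}{s["time"]}.png',im)
    for l in ['ring_end','ring_hinge']:
        for r in pinpoint(c,l)[:1]: print(c,l,r['at'],r['conf'])
    hsv=cv2.cvtColor(im,cv2.COLOR_BGR2HSV);m=cv2.inRange(hsv,(0,120,80),(8,255,255))|cv2.inRange(hsv,(172,120,80),(180,255,255))
    q=proj(c,H,P);n,lab,st,ce=cv2.connectedComponentsWithStats(m)
    for i in range(1,n):
        if st[i,4]>6 and np.linalg.norm(ce[i]-q)<90: print(c,'blob',st[i])
    for th in [35,80,85,90,95,100]:
        a=np.radians(th); e=np.cos(a)*u-np.sin(a)*Z
        pts=np.array([proj(c,H+r*e+w*v,P) for r,w in [(14,-34),(48,-34),(60.5,-20),(60.5,20),(48,34),(14,34)]])
        print(th,pts.round(0).astype(int).tolist())
E
python3 chk.py
```

```text
32.15 [570.449  26.257 125.629] [-179.718  -35.003   94.676] [ 0.816 -0.422  0.044]
wrist ring_hinge [324.2, 140.1] 0.81
wrist blob [273 137  41  14 247]
wrist blob [339 137  41  15 242]
wrist blob [284 166  14   8  64]
wrist blob [355 167  13   7  64]
35 [[272, 166], [275, 217], [296, 234], [356, 234], [378, 217], [380, 166]]
80 [[274, 157], [281, 184], [301, 192], [351, 192], [371, 184], [378, 157]]
85 [[274, 156], [281, 179], [301, 186], [351, 186], [370, 179], [378, 155]]
90 [[274, 154], [282, 174], [301, 180], [350, 180], [370, 174], [377, 154]]
95 [[274, 152], [282, 169], [301, 174], [350, 174], [370, 169], [377, 152]]
100 [[275, 151], [282, 164], [301, 168], [350, 168], [369, 164], [377, 150]]
scene ring_hinge [370.5, 195.9] 0.6
scene blob [372 196   9  10  20]
scene blob [371 214   6   4   9]
35 [[355, 194], [347, 204], [348, 210], [358, 217], [365, 216], [374, 206]]
80 [[357, 195], [355, 206], [358, 212], [369, 219], [373, 218], [376, 206]]
85 [[358, 195], [356, 206], [359, 212], [370, 219], [374, 217], [376, 206]]
90 [[358, 195], [357, 205], [361, 211], [371, 218], [376, 217], [377, 206]]
95 [[358, 195], [359, 205], [362, 210], [373, 217], [377, 216], [377, 206]]
100 [[359, 194], [360, 204], [364, 210], [374, 216], [378, 215], [377, 206]]
```

The ring stays at about 95° with nothing touching it, so it has snapped over. I'll back off farther and check once more.

Request:
{"api": "step_arm", "payload": {
  "targets": [
    {"dp": [0,0,-0.05],"angular": [0,0,0],"fingers": 0.36},
    {"dp": [0,0,-0.12],"angular": [0,0,0],"fingers": 0.36},
    {"dp": [0,0,-0.2],"angular": [0,0,0],"fingers": 0.36},
    {"dp": [0,0,-0.27],"angular": [0,0,0],"fingers": 0.36},
    {"dp": [0,0,-0.32],"angular": [0,0,0],"fingers": 0.36},
    {"dp": [0,0,-0.35],"angular": [0,0,0],"fingers": 0.36},
    {"dp": [0,0,-0.35],"angular": [0,0,0],"fingers": 0.36},
    {"dp": [0,0,-0.35],"angular": [0,0,0],"fingers": 0.36}
  ]
}}

```text
time: 33.45
tool_pos: [574.5, -13.1, 182.8]
tcp_rot: [-179.8, -35.0, 94.7]
ft_force: [-0.7, -0.2, 0.5]
finger_gap: 54.7
grip_force: 0.0
```

```bash
python3 chk.py | grep -v scene; python3 - <<'E'
from h import *
P=camera_params('wrist'); im=snapshot('wrist')
hsv=cv2.cvtColor(im,cv2.COLOR_BGR2HSV);m=cv2.inRange(hsv,(15,120,80),(30,255,255));n,lab,st,ce=cv2.connectedComponentsWithStats(m)
q=proj('wrist',[565.5,91.4,130],P)
for i in range(1,n):
    if np.linalg.norm(ce[i]-q)<40 and st[i,4]>20: print('head',st[i],'pred top',proj('wrist',[565.5,91.4,145],P),'pred shoulder',proj('wrist',[566,84.5,115],P))
E
```

```text
33.45 [574.529 -13.094 182.774] [-179.825  -34.97    94.73 ] [-0.656 -0.243  0.489]
wrist blob [285 130  31  11 140]
wrist blob [334 131  30  11 136]
wrist blob [292 154  12   7  41]
wrist blob [346 155  11   6  41]
35 [[285, 152], [286, 190], [302, 204], [347, 203], [363, 190], [364, 152]]
80 [[286, 146], [290, 168], [305, 174], [344, 174], [359, 167], [363, 145]]
85 [[286, 145], [290, 164], [305, 170], [344, 170], [359, 164], [363, 144]]
90 [[286, 143], [290, 160], [305, 165], [344, 165], [358, 160], [363, 143]]
95 [[286, 142], [290, 156], [305, 161], [343, 161], [358, 156], [363, 142]]
100 [[286, 141], [290, 152], [305, 156], [343, 156], [358, 152], [363, 141]]
35 [[355, 194], [347, 204], [348, 210], [358, 217], [365, 216], [374, 206]]
80 [[357, 195], [355, 206], [358, 212], [369, 219], [373, 218], [376, 206]]
85 [[358, 195], [356, 206], [359, 212], [370, 219], [374, 217], [376, 206]]
90 [[358, 195], [357, 205], [361, 211], [371, 218], [376, 217], [377, 206]]
95 [[358, 195], [359, 205], [362, 210], [373, 217], [377, 216], [377, 206]]
100 [[359, 194], [360, 204], [364, 210], [374, 216], [378, 215], [377, 206]]
head [315 113  19  15 272] pred top [324.18124287 120.29066218] pred shoulder [324.0722757  146.96118698]
```

```bash
python3 -c "
from bench import *
print(hand_in())"
```

```text
the job is handed in; nothing more can be done
None
```

The linchpin is seated in the hub with its ring snapped over the tip at about 95° (1.05 rad), the gripper is clear of everything, and the job was handed in after about 34 s; no verdict came back.

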